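# Click the handle onto the air fryer drawer and draw it open

### The arm

A 6-joint arm with a two-finger parallel gripper is mounted at the origin on a cart in front of the work surface, level with it; the furniture and walls round the work are solid. World frame = base frame: x ahead of the robot, y to its left, z up, the work surface at z = 0. Lengths are in m, angles in rad, forces in N, time in s.
With the tool pointing down it reaches from about 0.225 to 0.725 m from the base axis. Payload 3.1 kg.
Tool frame: the origin (TCP) lies midway between the tips of the shut fingers; the grasp point (between the pads) lies 19 mm behind it (ctrl.pinch_z is the distance from the TCP to the grasp point, in m); z points along the fingers, y is the line along which they close (so a half turn about z gives the same grasp; the last joint's range is limited). The gripper opens to 85 mm and grips with 20 to 120 N. Pads are 22 mm wide; open, the fingers measure 114 mm over their backs; the gripper's body (76 mm by 85 mm) begins 54 mm behind the grasp point. The pads swing forward as they close: fully open they stand 13 mm farther back than shut.
Start: joints at [-1.29, 0.048, 0.099, 1.622, 0, 1.443], TCP at [0.209, -0.482, 0.231] pointing down, gripper open.
Joint ranges: [-2.91, 2.91], [-0.99, 1.94], [-1.21, 1.42], [-2.12, 2.29], [-1.49, 1.47], [-3.14, 3.14]. Speed limits (rad/s): [2.79, 2.79, 3.14, 3.14, 3.14, 3.14].

### API

Orientations are given as a unit quaternion [x, y, z, w].
In Python, from bench import ctrl, viewer, telemetry gives the robot as it stands (ctrl), with the cameras (viewer) and the readings (telemetry).
- The arm moves only by the shell command python3 shift.py 'ROWS'. ROWS is a JSON list of rows, 1 to 20 of them, each of 7 numbers: the opening from 0.0 (shut) to 1.0 (fully open), then dx, dy, dz in m, then a rotation vector rx, ry, rz in rad; each row is the pose to reach, as a shift and turn from the pose commanded when the command began, along the tool's axes at that moment; what a row does not reach only later rows make up. A row lasts 1/12 s, in which the tool goes at most 0.0417 m and 0.125 rad, less where a joint would pass 70% of its speed; a pose out of reach is approached as far as the arm can. The fingers move at their own pace and stop on an object; the grip force is fixed at half the most. Time passes only in rows, so rows that do not move let the fingers close. It prints the time, the measured TCP pose, the force, the opening and the grip force at its end.
- telemetry.get_obs(): the state, without advancing time (a new reading comes with each control period).
- viewer.read_camera(name): name is "side" or "top" or "wrist"; returns (picture, depth): 384x512x3 uint8, red, green, blue; 384x512 float32, m along the optical axis (not along the pixel's ray), 0 where there is no reading.
- viewer.camera_info(name): a dict with "fx", "fy", "cx", "cy" (pixels), "T" (4x4, takes a point from camera to world coordinates). Camera axes: x right, y up, looking along -z (the intrinsics and any distortion apply to the point x, -y, -z); pixel columns grow to the right and rows downward; lengths in m; the calibration is good to about 2 mm. A picture is of the moment at which its call begins: read the wrist's pose just before it. camera_info takes no time and is no camera call; for the wrist camera it gives the pose at the moment of the call.
- ctrl.sign_off(): hands the job in; it is judged then, once.
The state is a dict: "t": time; "joint_positions": joint angles; "joint_vel": joint speeds; "effort": joint torques, N m; "tool_pos": TCP position; "orientation": TCP orientation; "wrist_force": force on the tool from outside, world axes, zero at the start; "ft_torque": the same for the moment, N m; "finger_gap": opening from 0.0 (shut) to 1.0 (fully open); "grasp_force": force on a finger pad.
Only numpy, scipy, OpenCV 4.12 (cv2) and the standard library are available. Lean on these libraries where they do the work, as an engineer would, in place of code of your own. Each camera call takes 0.05 s, during which the arm holds its last target. There are 200 camera calls.

### The job

The air fryer's drawer handle has come back from the washing-up. Slide its open end all the way onto the steel stub on the drawer front, hole upwards, until the spring button pops up through the hole; only then pull the drawer by the handle more than half way out, ready for loading, and let go with the handle still locked on. Leave the mug, jar, salt shaker and lemon where they are.

Things in the scene. Friction and masses are not known exactly. Their poses are not given: they have to be found in the camera images.
- air_fryer: black table-top air fryer, 236 mm wide, 262 high, 224 deep, fixed on the worktop. Origin on the worktop under the middle of the shut drawer's front face; +x points into the machine, +z up. The steel-grey drawer front is 218 mm wide, from 20 to 158 mm high; over it a dark display and, left of it seen from the front, a dial reaching 4 mm in front of the shut drawer's face
- drawer (a joint): how far the drawer is pulled out of the air fryer, m: 0 shut (as at the start, against its stop), 0.12 fully out. It slides level along the air fryer's -x, needs about 4 to 6 N and stays where it is left
- stub_root (a point): centre of the face of the square 40 mm steel collar at the root of the stub, where the handle's mouth comes to rest; 6 mm in front of the drawer's face, 95 mm above the worktop; moves with the drawer; axes as the air fryer's (the stub runs from here along -x)
- stub_tip (a point): centre of the free end of the stub, 50 mm out from the collar. The stub is a level round steel bar of 18 mm diameter; its last 14 mm taper to 8 mm diameter
- button (a joint): spring button on top of the stub, m: 0 up, 0.0085 fully pressed; its spring pushes up with 2 N at 0, 4 N when down. A 10 mm wide steel catch standing 7.5 mm above the stub, sloped towards the stub's tip, square towards the drawer. The handle's mouth rides up the slope and presses it down by itself (about 5 N of push along the stub): no finger is needed
- button_top (a point): middle of the button's top. The button's square face is 14 mm out from the collar face. Once up through the handle's hole it stands 2.5 mm above the handle's top and locks it: the handle then has 2 mm of end play and cannot come off
- handle: loose pan-style handle: square bar 150 mm long, 28 wide, 28 high, 140 g, lying with its hole upwards. Origin at the middle of its underside, long axis 14 mm above it; +x towards the open end, +z up. The front 58 mm are a steel socket, 20 by 20 mm inside, open at +x; the rear 90 mm are a solid black plastic grip with rounded edges, to be held across its width
- handle_mouth (a point): centre of the handle's open end, on its long axis (75, 0, 14 mm from the handle's origin), axes as the handle's; comes to stub_root when the handle is fully on
- mug: cream mug with a band, 82 mm across, 94 mm high, handle at its own -y; bystander, origin under its middle
- jam_jar: glass jam jar with white lid, 65 mm across, 94 mm high; bystander, origin under its middle
- salt_shaker: salt shaker, 44 mm across, 90 mm high; bystander, origin under its middle
- lemon: lemon, 71 by 53 by 51 mm; bystander, origin at its underside
- handle_hole (a point): middle of the hole through the handle's top wall, at its upper face, 21 mm from the mouth: 13 mm wide, 17.5 mm long, its edge nearest the mouth 12 mm from it (top wall 4 mm thick)

How it is judged:
By the outcome, as a careful person would: the job done as asked, in the order asked, and still so for the second after the job is handed in, with the robot touching nothing.
It also fails if it takes over 42 s, if anything falls off the work surface, if the arm or the gripper's body presses on something with over 40 N, if the wrist force passes 120 N, or if a joint passes its speed limit or range.

## Working session

There is one attempt and no reset: what is moved stays moved. The work goes in short steps, Python scripts to look and compute and a shell command to move; the robot and the scene stay as the last step left them, time stands still between calls to the robot, and variables do not carry over. Pictures are saved under pics/ and viewed, at most 10 in all, crops included, and the job is handed in when it is done.

```bash
ls; mkdir -p pics; cat > h.py <<'E'
from bench import ctrl, viewer, telemetry
import numpy as np, cv2
from scipy.spatial.transform import Rotation as R
def snap(n,fn=None):
    i=viewer.camera_info(n); p,d=viewer.read_camera(n)
    if fn: cv2.imwrite('pics/'+fn,p[:,:,::-1])
    return p,d,i
def cloud(d,i):
    v,u=np.mgrid[:d.shape[0],:d.shape[1]]
    P=np.stack([(u-i['cx'])/i['fx']*d,-(v-i['cy'])/i['fy']*d,-d],-1)
    return P@i['T'][:3,:3].T+i['T'][:3,3]
E
python3 - <<'E'
from h import *
a=[]
for n in('top','side'):
    p,d,i=snap(n); np.savez('/tmp/'+n,p=p,d=d,C=cloud(d,i)); print(n,{k:np.round(v,3) for k,v in i.items()}); cv2.imwrite(f'pics/{n}0.png',p[:,:,::-1])
o=telemetry.get_obs();print(o)
E
```

```text
bench.py
pics
shift.py
top {'fx': np.float64(387.848), 'fy': np.float64(387.848), 'cx': np.float64(261.404), 'cy': np.float64(191.75), 'T': array([[-0.011,  0.983, -0.184,  0.351],
       [-1.   , -0.008,  0.018,  0.243],
       [ 0.016,  0.184,  0.983,  1.312],
       [ 0.   ,  0.   ,  0.   ,  1.   ]])}
side {'fx': np.float64(475.829), 'fy': np.float64(475.829), 'cx': np.float64(256.874), 'cy': np.float64(186.46), 'T': array([[ 0.998,  0.029, -0.051,  0.513],
       [-0.057,  0.676, -0.734, -0.776],
       [ 0.013,  0.736,  0.677,  1.006],
       [ 0.   ,  0.   ,  0.   ,  1.   ]])}
{'t': 0.1, 'joint_positions': array([-1.28979316e+00,  4.86949471e-02,  9.77247168e-02,  1.62200341e+00,
        2.13330628e-05,  1.44297384e+00]), 'joint_vel': array([ 0.00039549, -0.0003201 ,  0.00355589, -0.00191036, -0.00057597,
        0.0009957 ]), 'effort': array([ 3.38523918e-03, -3.39851403e+01,  3.20935428e+01,  1.58362719e-02,
       -1.22923693e-04,  8.55858019e-06]), 'tool_pos': array([ 0.2085309 , -0.48119613,  0.23020979]), 'orientation': array([ 9.79179767e-01,  2.02992115e-01, -7.26639792e-05, -1.08628326e-03]), 'wrist_force': array([-0.20269821, -0.54028559, -0.63074993]), 'ft_torque': array([-0.03443942, -0.02541466, -0.03126895]), 'grasp_force': 0.0, 'finger_gap': 0.9994634650714217}
```

View pics/top0.png

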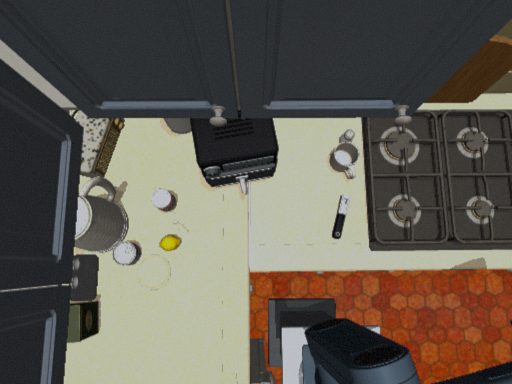

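View pics/side0.png

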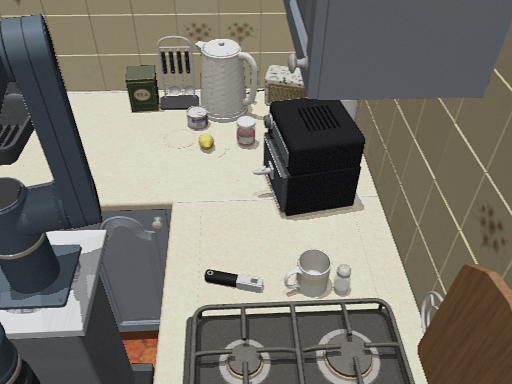

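Top view: handle with grip end at about (337,235) and mouth at (346,197), fryer at (235,150), stub at (243,185). The side view shows the handle at (235,281) and the stub at (262,170). Next I measure them with depth.

```bash
python3 - <<'E'
import numpy as np,cv2
np.set_printoptions(precision=4,suppress=True)
for n,hb,fb in(('top',(325,190,356,243),(180,110,285,200)),('side',(198,262,272,298),(245,95,365,215))):
    D=np.load(f'/tmp/{n}.npz');C=D['C'];d=D['d']
    tab=C[(abs(C[...,2])<.02)&(d>0)];print(n,'table z',np.median(tab[:,2]))
    x0,y0,x1,y1=hb;S=C[y0:y1,x0:x1].reshape(-1,3);H=S[(S[:,2]>.02)&(S[:,2]<.036)]
    print(len(H),'h z',np.percentile(H[:,2],[10,50,90]));r=cv2.minAreaRect(H[:,:2].astype(np.float32)*1000);print(r)
    c,V=np.linalg.eigh(np.cov(H[:,:2].T));print('axis',V[:,1],np.degrees(np.arctan2(V[1,1],V[0,1])))
    x0,y0,x1,y1=fb;F=C[y0:y1,x0:x1].reshape(-1,3)
    T=F[(F[:,2]>.245)&(F[:,2]<.275)];print('fryer top z',np.median(T[:,2]),cv2.minAreaRect(T[:,:2].astype(np.float32)*1000))
    b=(238,178,250,194) if n=='top' else (250,160,272,180)
    S=C[b[1]:b[3],b[0]:b[2]].reshape(-1,3);p=D['p'][b[1]:b[3],b[0]:b[2]].reshape(-1,3)
    K=(S[:,2]>.09)&(S[:,2]<.115);print(np.c_[S[K]*1000,p[K]].astype(int)[::max(1,K.sum()//45)])
E
```

```text
top table z 0.001281240457270405
353 h z [0.0237 0.0276 0.0317]
((506.9029846191406, -46.26337814331055), (28.396455764770508, 150.07554626464844), 74.35450744628906)
axis [-0.9628  0.2704] 164.3138423527723
fryer top z 0.26076339010316874 ((713.3497314453125, 299.516845703125), (147.80838012695312, 236.24270629882812), 9.87720012664795)
[[620 294 111 110 110 115]
 [620 291 109 117 120 122]
 [621 288 103 134 136 135]
 [622 285 102 134 135 135]
 [621 281 106 140 143 141]
 [622 278 101 125 128 124]
 [623 275  97  94  96  95]
 [623 272  96  70  70  70]
 [624 269  93  66  66  65]
 [620 295  97  59  62  58]
 [621 292  91  83  84  83]
 [618 288 103 149 149 147]
 [619 285  98 170 173 169]
 [619 282 102 178 181 185]
 [618 278 106 157 159 158]
 [618 275 102 129 130 126]
 [615 288 101 154 158 154]
 [616 285  97 184 187 185]
 [615 281 104 188 191 196]
 [615 278 104 173 175 173]
 [616 275 100 138 139 136]
 [612 288 101 149 151 148]
 [612 285 104 182 184 182]
 [612 282 100 189 192 196]
 [611 278 106 174 175 173]
 [613 275  99 131 131 128]
 [614 272  94  75  72  69]
 [609 288  99 144 146 143]
 [60
[... 3065 characters left out ...]
596 271 100 202 203 201]
 [603 274  98 196 196 195]
 [608 274  97 185 186 183]
 [615 279  93 173 174 172]
 [621 277  94 164 165 163]
 [624 258 110 106 107 105]
 [576 269  99 184 186 186]
 [582 272  96 189 189 187]
 [588 269  98 183 184 181]
 [594 270  98 174 174 173]
 [599 267 100 161 162 160]
 [605 272  95 149 150 149]
 [611 269  98 134 136 134]
 [617 270  97 119 120 118]
 [623 270  96 102 103 101]
 [573 270  95 175 176 163]
 [579 274  91 134 134 133]
 [585 268  96 142 144 143]
 [591 269  95 133 133 133]
 [596 269  94 114 115 115]
 [603 272  91 107 108 108]
 [608 271  92 100 100 100]
 [614 273  90  86  86  87]
 [625 262  99 103 104 102]
 [585 266  93 121 120 114]
 [591 267  92 100  99  97]]
```

```bash
T='[1,0.425,-0.298,0.06,0,0,-2.464]'; python3 shift.py '[[1,0.425,-0.298,0.06,0,0,-2.464],[1,0.425,-0.298,0.06,0,0,-2.464],[1,0.425,-0.298,0.06,0,0,-2.464],[1,0.425,-0.298,0.06,0,0,-2.464],[1,0.425,-0.298,0.06,0,0,-2.464],[1,0.425,-0.298,0.06,0,0,-2.464],[1,0.425,-0.298,0.06,0,0,-2.464],[1,0.425,-0.298,0.06,0,0,-2.464],[1,0.425,-0.298,0.06,0,0,-2.464],[1,0.425,-0.298,0.06,0,0,-2.464],[1,0.425,-0.298,0.06,0,0,-2.464],[1,0.425,-0.298,0.06,0,0,-2.464],[1,0.425,-0.298,0.06,0,0,-2.464],[1,0.425,-0.298,0.06,0,0,-2.464],[1,0.425,-0.298,0.06,0,0,-2.464],[1,0.425,-0.298,0.06,0,0,-2.464],[1,0.425,-0.298,0.06,0,0,-2.464],[1,0.425,-0.298,0.06,0,0,-2.464],[1,0.425,-0.298,0.06,0,0,-2.464],[1,0.425,-0.298,0.06,0,0,-2.464]]'
python3 shift.py '[[1,0,0,0,0,0,0],[1,0,0,0,0,0,0]]'
python3 - <<'E'
from h import *
o=telemetry.get_obs();print(o['joint_positions'],o['tool_pos'],R.from_quat(o['orientation']).as_matrix())
p,d,i=snap('wrist','w1.png');C=cloud(d,i);np.savez('/tmp/w1',p=p,C=C)
H=C[(d>0)&(C[...,2]>.018)&(C[...,2]<.036)&(abs(C[...,0]-.507)<.09)&(abs(C[...,1]+.047)<.05)]
print(len(H),np.median(H[:,2]),cv2.minAreaRect(H[:,:2].astype(np.float32)*1000), np.median(C[(d>0)&(abs(C[...,2])<.015)][:,2]))
E
```

```text
t: 1.77
tool_pos: [0.4798, -0.0392, 0.1706]
orientation: [0.131, 0.991, 0.0, -0.001]
wrist_force: [-0.6, 0.2, 0.4]
finger_gap: 0.999
grasp_force: 0.0
t: 1.93
tool_pos: [0.4799, -0.0393, 0.1708]
orientation: [0.135, 0.991, 0.0, -0.0]
wrist_force: [-0.1, -0.7, 0.2]
finger_gap: 1.0
grasp_force: 0.0
[-2.21072887e-01 -6.96746789e-02 -1.37585186e-01  1.50388731e+00
 -6.88399202e-06  5.01226694e-02] [ 0.47987396 -0.03928331  0.17081218] [[-9.63450827e-01  2.67883457e-01 -9.78629090e-04]
 [ 2.67883378e-01  9.63451322e-01  2.12887490e-04]
 [ 9.99890528e-04 -5.70518390e-05 -9.99999498e-01]]
3651 0.026668945479738138 ((504.1473388671875, -45.6296272277832), (28.00359344482422, 150.04995727539062), 74.51101684570312) -0.0009467814702780464
```

View pics/w1.png

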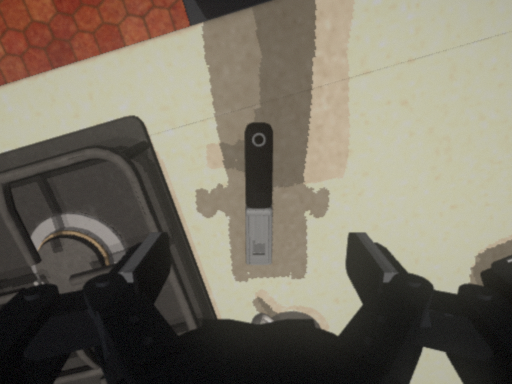

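The wrist view shows the handle centred between the fingers, grip at (259,165) and mouth at (259,262). Its measured size is 28x150 mm, as given. Now I grasp it.

```bash
python3 shift.py '[[1,0,0,0.04,0,0,0],[1,0,0,0.08,0,0,0],[1,0,0,0.12,0,0,0],[1,0,0,0.15,0,0,0],[1,0,0,0.167,0,0,0],[1,0,0,0.167,0,0,0],[0.2,0,0,0.167,0,0,0],[0.2,0,0,0.167,0,0,0],[0.2,0,0,0.167,0,0,0],[0.2,0,0,0.167,0,0,0],[0.2,0,0,0.167,0,0,0],[0,0,0,0.167,0,0,0],[0,0,0,0.167,0,0,0],[0,0,0,0.167,0,0,0]]'
```

```text
t: 3.15
tool_pos: [0.4822, -0.0397, 0.0065]
orientation: [0.134, 0.991, -0.0, 0.002]
wrist_force: [0.1, 0.3, 4.8]
finger_gap: 0.317
grasp_force: 60.9
```

```bash
python3 shift.py '[[0,0,0,-0.03,0,0,0],[0,0,0,-0.07,0,0,0],[0,0.02,0.03,-0.081,0,0,-0.1],[0,0.04,0.07,-0.081,0,0,-0.2],[0,0.06,0.11,-0.081,0,0,-0.3],[0,0.08,0.15,-0.081,0,0,-0.4],[0,0.1,0.19,-0.081,0,0,-0.445],[0,0.115,0.23,-0.081,0,0,-0.445],[0,0.125,0.265,-0.081,0,0,-0.445],[0,0.125,0.265,-0.081,0,0,-0.445],[0,0.125,0.265,-0.081,0,0,-0.445],[0,0.125,0.265,-0.081,0,0,-0.445]]'
python3 - <<'E'
from h import *
np.set_printoptions(precision=4,suppress=True)
o=telemetry.get_obs();M=R.from_quat(o['orientation']).as_matrix();print(o['tool_pos'],M)
for n in('wrist','top','side'):
    p,d,i=snap(n,f'{n}2.png');np.savez(f'/tmp/{n}2',p=p,d=d,C=cloud(d,i),T=i['T'],K=[i[k] for k in('fx','fy','cx','cy')]);print(n,i['T'])
w,t,s=[cv2.imread(f'pics/{n}2.png') for n in('wrist','top','side')]
cv2.imwrite('pics/m2.png',np.hstack([cv2.resize(t[160:240,200:300],(400,320),interpolation=2),cv2.resize(s[130:230,180:305],(400,320),interpolation=2)]))
E
```

```text
t: 4.15
tool_pos: [0.4295, 0.2492, 0.0849]
orientation: [-0.089, 0.996, -0.001, -0.001]
wrist_force: [1.2, -0.7, -1.3]
finger_gap: 0.314
grasp_force: 60.1
[0.4295 0.2492 0.0849] [[-0.9843 -0.1767 -0.001 ]
 [-0.1767  0.9843 -0.0014]
 [ 0.0013 -0.0012 -1.    ]]
wrist [[-0.1766 -0.9475 -0.2665  0.3606]
 [ 0.9843 -0.1706 -0.0458  0.2379]
 [-0.0021 -0.2704  0.9627  0.2267]
 [ 0.      0.      0.      1.    ]]
top [[-0.0107  0.9828 -0.1841  0.3506]
 [-0.9998 -0.0076  0.0179  0.2427]
 [ 0.0162  0.1843  0.9827  1.3116]
 [ 0.      0.      0.      1.    ]]
side [[ 0.9983  0.029  -0.0513  0.5125]
 [-0.0574  0.6764 -0.7343 -0.7761]
 [ 0.0135  0.736   0.6769  1.0056]
 [ 0.      0.      0.      1.    ]]
```

View pics/wrist2.png

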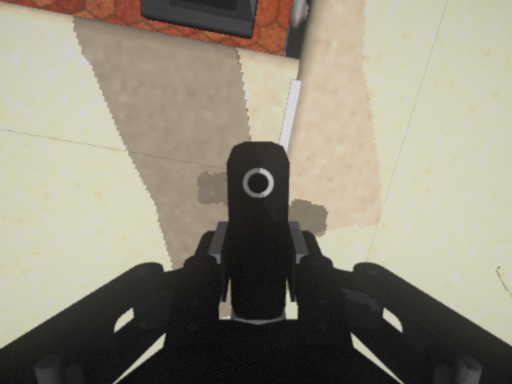

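View pics/m2.png

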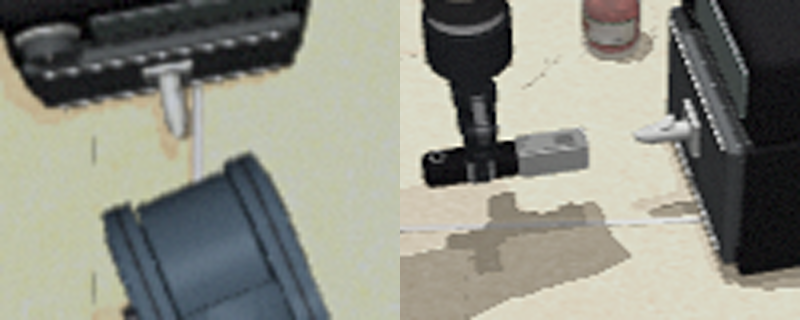

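The side crop shows the handle's socket level, ending at about (588,150), and the stub tip at (635,135) in line ahead. I'll fit both from the side depth, so calibration errors cancel.

```bash
cat > fit.py <<'E'
from h import *
from scipy.optimize import least_squares
np.set_printoptions(precision=2,suppress=True)
a=np.radians(10);u=np.array([np.cos(a),np.sin(a),0]);v=np.array([-np.sin(a),np.cos(a),0])
O=np.array([.620,.2826,0])
def loc(C): P=(C-O)*1000; return np.stack([P@u,P@v,P[...,2]],-1)
def stub(n):
    D=np.load(f'/tmp/{n}.npz');L=loc(D['C']).reshape(-1,3);L=L[(D['d']>0).ravel()]
    S=L[(L[:,0]>-34)&(L[:,0]<-4)&(abs(L[:,1])<14)&(abs(L[:,2]-95)<15)&~((L[:,0]>-24)&(L[:,0]<-12)&(abs(L[:,1])<7)&(L[:,2]>100))]
    f=lambda q:np.hypot(S[:,1]-q[0]-q[2]*(S[:,0]+20),S[:,2]-q[1])-9
    r=least_squares(f,[0,95,0],loss='soft_l1',f_scale=2);tip=L[(abs(L[:,1])<5)&(abs(L[:,2]-95)<9)&(L[:,0]<-34)&(L[:,0]>-60)]
    F=L[(L[:,0]>-12)&(L[:,0]<20)&(L[:,2]>40)&(L[:,2]<80)&(abs(L[:,1])<90)]
    print(n,len(S),'lat,z,slope',r.x,'rms',np.sqrt(np.mean(r.fun**2)),'tip',tip[:,0].min() if len(tip) else None,'face',len(F),np.median(F[:,0]) if len(F) else None)
    if len(F)>30: print('face yaw dev deg',np.degrees(np.polyfit(F[:,1],F[:,0],1)[0]))
def handle(n,x0,x1):
    D=np.load(f'/tmp/{n}.npz');L=loc(D['C']).reshape(-1,3);L=L[(D['d']>0).ravel()]
    S=L[(L[:,0]>x0)&(L[:,0]<x1)&(abs(L[:,1])<25)&(abs(L[:,2]-95)<25)]
    T=S[S[:,2]>S[:,2].max()-12]
    # square section fit: max-norm distance 14
    f=lambda q:np.maximum(abs(S[:,1]-q[0]-q[2]*(S[:,0]-(x0+x1)/2)),abs(S[:,2]-q[1]-q[3]*(S[:,0]-(x0+x1)/2)))-14
    r=least_squares(f,[0,95,0,0],loss='soft_l1',f_scale=2)
    m=L[(abs(L[:,1])<12)&(abs(L[:,2]-109)<6)&(L[:,0]>x0)&(L[:,0]<-40)]
    print(n,'handle',len(S),'lat,z,yaw,pitch',r.x,np.degrees(r.x[2:]),'rms',np.sqrt(np.mean(r.fun**2)),'mouth x',np.percentile(m[:,0],[98,100]))
E
python3 - <<'E'
from fit import *
for n in('top','side','top2','side2'): stub(n)
handle('side2',-140,-95)
E
```

```text
top 36 lat,z,slope [ 0.19 94.85  0.04] rms 1.687574897248152 tip -46.59205109679321 face 122 8.485591527872645
face yaw dev deg -0.06643974950279298
side 53 lat,z,slope [-0.12 94.93 -0.07] rms 2.426188154142639 tip -47.81906839182174 face 133 7.5830764410042315
face yaw dev deg -0.02183552651972181
top2 33 lat,z,slope [ 0.02 95.48 -0.04] rms 1.3687976705657698 tip -47.640738532341025 face 120 8.499208849493597
face yaw dev deg 0.06525655540178432
side2 52 lat,z,slope [-1.12 94.91  0.05] rms 2.407389479802753 tip -47.33753305743314 face 131 7.619707755272507
face yaw dev deg 0.05500790677877783
side2 handle 209 lat,z,yaw,pitch [-2.55 91.58 -0.    0.  ] [-0.13  0.12] rms 2.0951319836590385 mouth x [-94.99 -93.31]
```

```bash
python3 shift.py '[[0,-0.01,0.001,-0.003,0,0,0],[0,-0.025,0.001,-0.003,0,0,0],[0,-0.035,0.001,-0.003,0,0,0],[0,-0.045,0.001,-0.003,0,0,0],[0,-0.05,0.001,-0.003,0,0,0],[0,-0.055,0.001,-0.003,0,0,0],[0,-0.055,0.001,-0.003,0,0,0]]'
python3 - <<'E'
from fit import *
for n in['side']:
    p,d,i=snap(n,f'{n}3.png');np.savez(f'/tmp/{n}3',p=p,d=d,C=cloud(d,i))
handle('side3',-90,-46)
s=cv2.imread('pics/side3.png');cv2.imwrite('pics/c3.png',cv2.resize(s[130:210,200:305],(735,560),interpolation=2))
E
```

```text
t: 4.88
tool_pos: [0.4849, 0.2591, 0.0883]
orientation: [-0.087, 0.996, -0.0, 0.0]
wrist_force: [0.3, 0.1, -0.9]
finger_gap: 0.316
grasp_force: 60.1
side3 handle 196 lat,z,yaw,pitch [-1.44 94.39 -0.02  0.  ] [-1.07  0.26] rms 2.0320066791019706 mouth x [-40.88 -40.43]
```

View pics/c3.png

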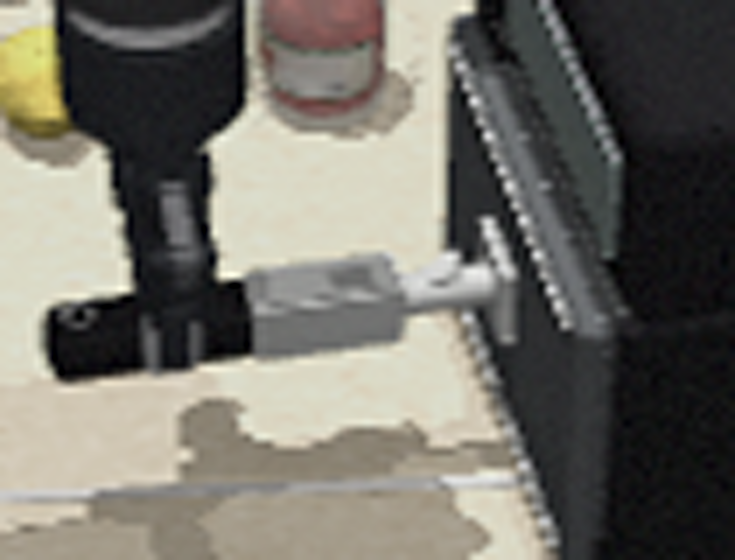

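The mouth, at about (400,300) in the crop, is over the stub's tip with no side force. I push on, checking force.

```bash
python3 shift.py '[[0,-0.005,0,0,0,0,0],[0,-0.01,0,0,0,0,0],[0,-0.014,0,0,0,0,0],[0,-0.014,0,0,0,0,0]]'; python3 shift.py '[[0,-0.004,0,0,0,0,0],[0,-0.008,0,0,0,0,0],[0,-0.012,0,0,0,0,0],[0,-0.012,0,0,0,0,0]]'
```

```text
t: 5.27
tool_pos: [0.4986, 0.2626, 0.0885]
orientation: [-0.088, 0.996, 0.0, 0.0]
wrist_force: [0.9, -0.4, -0.4]
finger_gap: 0.313
grasp_force: 60.2
t: 5.6
tool_pos: [0.5108, 0.2648, 0.0885]
orientation: [-0.088, 0.996, 0.0, 0.001]
wrist_force: [-0.7, -0.8, 0.4]
finger_gap: 0.317
grasp_force: 60.3
```

```bash
python3 shift.py '[[0,-0.004,0,0,0,0,0],[0,-0.008,0,0,0,0,0],[0,-0.012,0,0,0,0,0],[0,-0.014,0,0,0,0,0],[0,-0.014,0,0,0,0,0]]'; python3 shift.py '[[0,-0.002,0,0,0,0,0],[0,-0.003,0,0,0,0,0],[0,-0.003,0,0,0,0,0]]'
```

```text
t: 6.02
tool_pos: [0.5233, 0.2669, 0.0878]
orientation: [-0.088, 0.996, -0.0, -0.001]
wrist_force: [-1.8, -0.5, -1.0]
finger_gap: 0.313
grasp_force: 60.2
t: 6.27
tool_pos: [0.5233, 0.2669, 0.0876]
orientation: [-0.088, 0.996, -0.0, -0.003]
wrist_force: [-8.6, -1.4, 3.1]
finger_gap: 0.31
grasp_force: 60.7
```

```bash
python3 - <<'E'
from fit import *
p,d,i=snap('side','side4.png');np.savez('/tmp/side4',p=p,d=d,C=cloud(d,i))
handle('side4',-55,-5)
s=cv2.imread('pics/side4.png');cv2.imwrite('pics/c4.png',cv2.resize(s[140:200,225:305],(800,600),interpolation=2))
E
```

```text
side4 handle 220 lat,z,yaw,pitch [ 0.19 94.4   0.01 -0.  ] [ 0.57 -0.12] rms 2.125493459701661 mouth x [-41.3  -40.46]
```

View pics/c4.png

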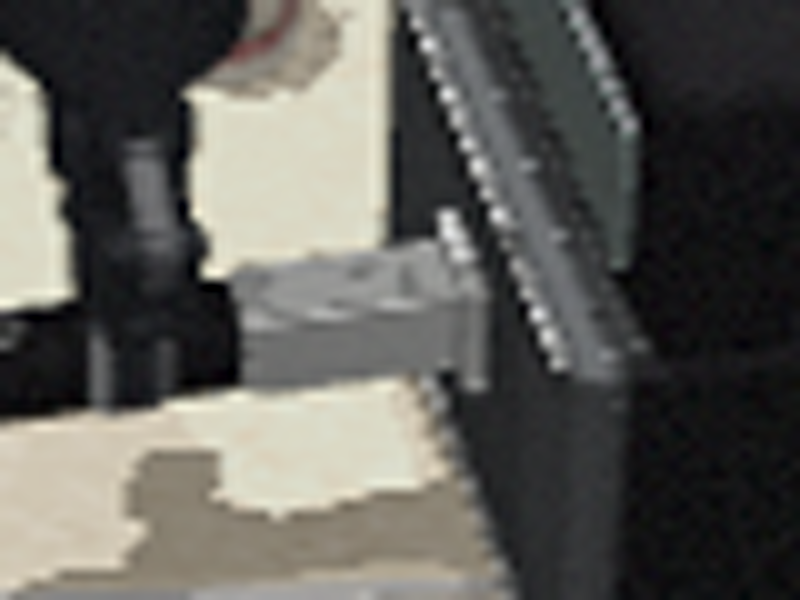

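The mouth is flush with the collar at about (470,300) and the hole is filled by something grey at (400,285). I press a little harder to be sure, then make a short test pull.

```bash
python3 shift.py '[[0,-0.002,0,0,0,0,0],[0,-0.003,0,0,0,0,0],[0,-0.003,0,0,0,0,0]]'; python3 shift.py '[[0,0.004,0,0,0,0,0],[0,0.008,0,0,0,0,0],[0,0.011,0,0,0,0,0],[0,0.011,0,0,0,0,0]]'
```

```text
t: 6.57
tool_pos: [0.5233, 0.2669, 0.0874]
orientation: [-0.088, 0.996, -0.001, -0.006]
wrist_force: [-15.0, -3.2, 7.2]
finger_gap: 0.316
grasp_force: 61.1
t: 6.9
tool_pos: [0.5198, 0.2663, 0.0887]
orientation: [-0.088, 0.996, 0.0, 0.002]
wrist_force: [2.8, -0.1, -2.7]
finger_gap: 0.311
grasp_force: 60.0
```

```bash
python3 shift.py '[[0,0.004,0,0,0,0,0],[0,0.008,0,0,0,0,0],[0,0.012,0,0,0,0,0],[0,0.016,0,0,0,0,0]]'
```

```text
t: 7.23
tool_pos: [0.5035, 0.2634, 0.0888]
orientation: [-0.088, 0.996, 0.0, 0.001]
wrist_force: [3.6, 1.1, -3.0]
finger_gap: 0.312
grasp_force: 60.0
```

```bash
python3 - <<'E'
from fit import *
for n in('side','top'):
    p,d,i=snap(n,f'{n}5.png');np.savez(f'/tmp/{n}5',p=p,d=d,C=cloud(d,i))
    L=loc(cloud(d,i)).reshape(-1,3);F=L[(d>0).ravel()&(L[:,0]>-25)&(L[:,0]<20)&(L[:,2]>40)&(L[:,2]<80)&(L[:,1]>-95)&(L[:,1]<-30)]
    print(n,len(F),np.percentile(F[:,0],[10,50,90]))
E
```

```text
side 72 [-10.94  -9.9   10.63]
top 15 [-11.44 -10.98 -10.72]
```

The drawer face has come out about 18 mm for 20 mm of tool travel. That matches the 2 mm end play, so the handle is locked. I pull on.

```bash
python3 shift.py '[[0,0.008,0,0,0,0,0],[0,0.018,0,0,0,0,0],[0,0.028,0,0,0,0,0],[0,0.038,0,0,0,0,0],[0,0.048,0,0,0,0,0],[0,0.058,0,0,0,0,0],[0,0.066,0,0,0,0,0],[0,0.072,0,0,0,0,0],[0,0.075,0,0,0,0,0],[0,0.075,0,0,0,0,0]]'; python3 shift.py '[[0.3,0,0,0,0,0,0],[0.45,0,0,0,0,0,0],[0.6,0,0,0,0,0,0],[0.7,0,0,0,0,0,0],[0.7,0,0,0,0,0,0],[0.7,0,0,0,0,0,0]]'; python3 shift.py '[[0.7,0,0,-0.01,0,0,0],[0.7,0,0,-0.03,0,0,0],[0.7,0,0,-0.06,0,0,0],[0.7,0,0,-0.1,0,0,0],[0.7,0,0,-0.13,0,0,0],[0.7,0,0,-0.13,0,0,0]]'
python3 - <<'E'
from fit import *
for n in('side','top'):
    p,d,i=snap(n,f'{n}6.png')
    L=loc(cloud(d,i)).reshape(-1,3);F=L[(d>0).ravel()&(L[:,0]>-130)&(L[:,0]<-40)&(L[:,2]>40)&(L[:,2]<80)&(L[:,1]>-95)&(L[:,1]<-30)]
    print(n,len(F),np.percentile(F[:,0],[10,50,90]))
s=cv2.imread('pics/side6.png');cv2.imwrite('pics/c6.png',cv2.resize(s[110:230,150:310],(800,600),interpolation=2))
E
```

```text
t: 8.17
tool_pos: [0.428, 0.25, 0.0885]
orientation: [-0.088, 0.996, -0.0, -0.0]
wrist_force: [1.6, 0.7, -1.2]
finger_gap: 0.311
grasp_force: 60.1
t: 8.67
tool_pos: [0.4288, 0.2501, 0.0882]
orientation: [-0.088, 0.996, -0.0, -0.0]
wrist_force: [-0.4, -0.1, -1.2]
finger_gap: 0.698
grasp_force: 0.0
t: 9.17
tool_pos: [0.4323, 0.2516, 0.2272]
orientation: [-0.088, 0.996, 0.002, 0.007]
wrist_force: [1.1, -0.7, 1.2]
finger_gap: 0.698
grasp_force: 0.0
side 61 [-87.55 -86.73 -56.59]
top 5 [-85.74 -53.84 -47.57]
```

View pics/c6.png

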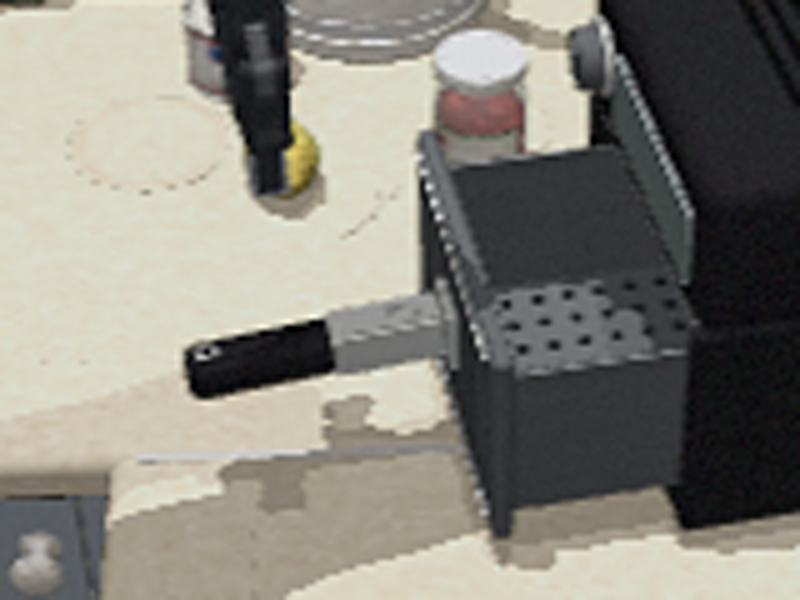

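The drawer is about 95 mm out. The handle is still on, with its mouth at the collar at (445,320), and the gripper is clear above at (265,180).

```bash
python3 -c "
from bench import ctrl, viewer, telemetry
print(ctrl.sign_off())"
```

```text
the job is handed in; nothing more can be done
None
```

Job handed in: the handle is locked on the stub hole-up (inferred from the test pull, as the button was too small to see clearly), the drawer is about 95 mm out of 120, the gripper is clear, the bystanders were not touched, and it took about 9 s.

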